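# Sweep the sugar lumps into the crumb tray

### The job

Clear the table top after coffee: with the fingers, sweep the three paper-wrapped sugar lumps across the table into the open front of the crumb tray, until each lies wholly inside on its flat floor, past the sloping lip. Push them gently - do not pinch, crush or lift them - and leave the jam jar, the mug and the teaspoon where they are and do not shove the tray, plate or toaster.

Things in the scene. Friction and masses are not known exactly. Their poses are not given: they have to be found in the camera images.
- tray: crumb tray, fixed; 150 mm (its x) by 190 mm (its y). Steel floor 3 mm thick; green enamelled walls 22 mm high, 5 mm thick, at both sides and the back. The front, facing its -x, is open; a sloping lip rises there from table to floor in the first 25 mm. Origin: centre of underside, z up. Front edge x = -75 mm, inner face of back wall x = +70 mm, inner faces of side walls y = -90 and +90 mm
- tray_mouth (a point): middle of the front edge of the tray, at table height; axes as the tray
- sugar_red: paper-wrapped double sugar lump, a white block 34 x 22 x 15 mm (x, y, z) with a red band round its middle, 8 to 17 g; loose, lying flat on the table; slides when pushed. Origin at the centre of its underside, x along its length. Any of the three may lie in any of the three places
- sugar_blue: paper-wrapped double sugar lump, a white block 34 x 22 x 15 mm (x, y, z) with a blue band round its middle, 8 to 17 g; loose, lying flat on the table; slides when pushed. Origin at the centre of its underside, x along its length. Any of the three may lie in any of the three places
- sugar_green: paper-wrapped double sugar lump, a white block 34 x 22 x 15 mm (x, y, z) with a green band round its middle, 8 to 17 g; loose, lying flat on the table; slides when pushed. Origin at the centre of its underside, x along its length. Any of the three may lie in any of the three places
- sugar_red_c (a point): centre of the red-banded sugar lump, 7.5 mm above its underside
- sugar_blue_c (a point): centre of the blue-banded sugar lump, 7.5 mm above its underside
- sugar_green_c (a point): centre of the green-banded sugar lump, 7.5 mm above its underside
- jar: closed jam jar, 65 mm diameter, 84 mm tall with red cap, 340 g, loose, standing; leave alone. Origin at the centre of its underside
- mug: blue enamel mug, 74 mm diameter, 75 mm tall, handle on its +y side reaching to about 70 mm from the axis, loose; leave alone. Origin at the centre of its underside. Jar and mug may trade places
- teaspoon: stainless teaspoon, 140 mm long, lying along its x, loose; leave alone. Origin under the middle of its length
- toaster: chrome two-slot toaster, 280 mm (x) x 165 mm (y) x 187 mm tall with a black lever on its -x end, fixed; not part of the job. Origin at the centre of its underside
- plate: white plate, 200 mm diameter, 18 mm tall, fixed; not part of the job. Origin at the centre of its underside

How it is judged:
By the outcome, as a careful person would: the job done as asked, in the order asked, and still so for the second after the job is handed in, with the robot touching nothing.
It also fails if it takes over 72 s, if anything falls off the work surface, if the arm or the gripper's body presses on something with over 40 N, if the wrist force passes 120 N, or if a joint passes its speed limit or range.

### The arm

A 6-joint arm with a two-finger parallel gripper is mounted at the origin on the work surface. World frame = base frame: x ahead of the robot, y to its left, z up, the work surface at z = 0. Lengths are in m, angles in degrees, forces in N, time in s.
With the tool pointing down it reaches from about 0.3 to 0.75 m from the base axis. Payload 8.5 kg.
Tool frame: the origin (TCP) lies at the very end of the fingers, on their centre line; the grasp point (between the pads) lies 19 mm behind it; z points along the fingers, y is the line along which they close (so a half turn about z gives the same grasp; the last joint's range is limited). The gripper opens to 85 mm and grips with 20 to 120 N. Pads are 22 mm wide; open, the fingers measure 114 mm over their backs; the gripper's body (76 mm by 85 mm) begins 54 mm behind the grasp point. The pads swing forward as they close: fully open they stand 13 mm farther back than shut.
Start: joints at [-86.763, 21.807, 74.336, -0, 83.858, -12.336], TCP at [0.148, -0.53, 0.231] pointing down, gripper open.
Joint ranges: [-178.18, 178.18], [-50.72, 133.34], [12.68, 142.11], [-81.47, 261.47], [9.98, 163.14], [-165.26, 165.26]. Speed limits (degrees/s): [136.94, 136.94, 180, 180, 180, 180].

### API

Orientations are given as a 3x3 rotation matrix whose columns are the frame's x, y, z axes.
In Python, from rig import observe, cams, ticket gives the robot as it stands.
- The arm moves only by the tool move_arm, never from a script. Its arguments are lists of equal length, an entry for each row: "jaw": the finger opening in cm, from 0 to 8.54; "dp": the shift along the tool's x, y, z in cm, a list of three; "turn": the turn, a rotation vector about the tool's x, y, z in rad, a list of three. In form: {"jaw": [jaw, ...], "dp": [[tx, ty, tz], ...], "turn": [[wx, wy, wz], ...]}. A call has 1 to 12 rows; each row shifts and turns the commanded pose from where the row before left it, along the tool's axes as they then stand; what a row does not reach is not made up. A row lasts 1/12 s, in which the tool goes at most 41.7 mm and 7.16 degrees, less where a joint would pass 70% of its speed; a pose out of reach is approached as far as the arm can. A call is refused whole if a number of a shift passes 4.17 or a number of a turn 0.125, either way. A call with a gripper value outside its range is refused whole. The fingers move at their own pace and stop on an object; "force" is the grip in N (left out, the last holds). Time passes only in rows, so rows that do not move let the fingers close. It gives the time, the measured TCP pose, the force, the opening and the grip force at its end, in the units of the state.
- observe(): the state, without advancing time (a new reading comes with each control period).
- cams.get_image(name): name is "side" or "top" or "wrist"; returns (picture, depth): 400x640x3 uint8, red, green, blue; 400x640 float32, m along the optical axis (not along the pixel's ray), 0 where there is no reading.
- cams.calibration(name): a dict with "vertical_fov" (degrees; the focal length in pixels is half the picture's height over the tangent of half this angle, whatever the lens; pixels are square), "cx", "cy" (the principal point, pixels), "view" (4x4, takes a point from world to camera coordinates); the wrist camera has in their place "tool_from_camera" (4x4, takes a point from camera to tool coordinates, whose origin is the TCP and whose axes are the flange's). Camera axes: x right, y up, looking along -z (the intrinsics and any distortion apply to the point x, -y, -z); pixel columns grow to the right and rows downward; lengths in m; the calibration is good to about 2 mm. A picture is of the moment at which its call begins: read the wrist's pose just before it. calibration takes no time and is no camera call.
- ticket.close_job(): hands the job in; it is judged then, once.
Trained networks look in the newest picture that a camera, given by its name, has taken for a name from the list of things; names that differ only in an ending like _2 or _b are one class to them, and where a whole thing is asked for, a point or a joint stands for the part that bears it (a point fixed in the world has none). Each returns a list of dicts, best first, with "p" (0 to 1); they miss things now and then, are a little off and sometimes report something else, mostly with a low value. They report only what shows in the picture. A call takes as long as a camera call.
- cams.spot_in(camera, query): "box" ([centre column, centre row, width, height] as shares, 0 to 1, of the picture: columns of its width, rows of its height, round what is visible of it).
- cams.outline_of(camera, query): "mask" (400x640 bool, what is visible of it) and "box" ([centre column, centre row, width, height] as shares, 0 to 1, of the picture: columns of its width, rows of its height, round what is visible of it).
- cams.mark_of(camera, query): "location" ([column, row] as shares, 0 to 1, of the picture: columns of its width, rows of its height: a listed point, or the origin of a listed thing).
The state is a dict: "time_s": time; "q": joint angles; "qvel": joint speeds; "joint_efforts": joint torques, N m; "position": TCP position; "tool_rot": TCP orientation; "ft_force": force on the tool from outside, world axes, zero at the start; "wrist_torque": the same for the moment, N m; "grip_width": finger opening in m; "gripper_force": force on a finger pad.
Only numpy, scipy, OpenCV 4.12 (cv2) and the standard library are available. Lean on these libraries where they do the work, as an engineer would, in place of code of your own. Each camera call takes 0.05 s, during which the arm holds its last target. There are 200 camera calls.

## Working session

There is one attempt and no reset: what is moved stays moved. The work goes in short steps, Python scripts to look and compute and a tool call to move; the robot and the scene stay as the last step left them, time stands still between calls to the robot, and variables do not carry over. Pictures are saved under pics/ and viewed, at most 10 in all, crops included, and the job is handed in when it is done.

Besides the shell and the picture viewer there is one more tool, called after "Call:" as name(argument=value, ...), one argument or row to a line, values as JSON. move_arm: Moves the arm, as the interface text tells. Its arguments: {"type":"object","properties":{"jaw":{"type":"array","items":{"type":"number"}},"dp":{"type":"array","items":{"type":"array","items":{"type":"number"}}},"turn":{"type":"array","items":{"type":"array","items":{"type":"number"}}},"force":{"type":"number"}},"required":["jaw","dp","turn"]}

```bash
mkdir -p pics; ls; cat > h.py <<'E'
import numpy as np, cv2
from rig import observe, cams, ticket
def K(c):
    f=200/np.tan(np.radians(c["vertical_fov"]/2)); return f,c["cx"],c["cy"]
def w2c(name):
    c=cams.calibration(name)
    if "view" in c: return c,np.array(c["view"])
    s=observe(); T=np.eye(4); T[:3,:3]=s["tool_rot"]; T[:3,3]=s["position"]
    return c,np.linalg.inv(T@np.array(c["tool_from_camera"]))
def unproj(c,V,u,v,d):
    f,cx,cy=K(c); p=np.array([(u-cx)/f*d,-(v-cy)/f*d,-d,1]); return (np.linalg.inv(V)@p)[:3]
def onplane(c,V,u,v,z):
    f,cx,cy=K(c); I=np.linalg.inv(V); r=I[:3,:3]@np.array([(u-cx)/f,-(v-cy)/f,-1]); o=I[:3,3]
    return o+r*(z-o[2])/r[2]
E
python3 - <<'E'
from h import *
s=observe(); print(s["time_s"],s["position"],s["tool_rot"])
for n in ("top","side"):
    im,d=cams.get_image(n); cv2.imwrite(f"pics/{n}0.png",im[:,:,::-1]); np.save(f"{n}_d.npy",d)
    print(n,cams.calibration(n))
    c,V=w2c(n)
    for q in ["tray","tray_mouth","sugar_red_c","sugar_blue_c","sugar_green_c","jar","mug","teaspoon","toaster","plate"]:
        r=cams.mark_of(n,q)[:2]
        for e in r:
            u,v=e["location"][0]*640,e["location"][1]*400
            print(q,round(e["p"],2),round(u),round(v),onplane(c,V,u,v,.0075 if "sugar" in q else 0).round(3))
E
```

```text
pics
0.0 [ 0.1476236  -0.52950552  0.23070053] [[ 9.63290386e-01  2.68461574e-01 -1.24153332e-04]
 [ 2.68461453e-01 -9.63289258e-01  1.50142117e-03]
 [ 2.83478320e-04 -1.47963496e-03 -9.99998865e-01]]
top {'vertical_fov': 57.249444395556196, 'cx': 318.1334423670671, 'cy': 202.95526839282175, 'view': array([[ 0.00548312, -0.99997415, -0.00465218, -0.01823501],
       [ 0.99889942,  0.00526039,  0.04660777, -0.57524799],
       [-0.04658209, -0.00490262,  0.99890243, -1.45172613],
       [ 0.        ,  0.        ,  0.        ,  1.        ]])}
tray 0.66 262 212 [0.537 0.213 0.   ]
tray 0.39 408 223 [ 0.496 -0.375  0.   ]
tray_mouth 0.76 282 216 [0.524 0.131 0.   ]
sugar_red_c 0.61 345 230 [ 0.468 -0.121  0.008]
sugar_red_c 0.4 348 233 [ 0.457 -0.135  0.008]
sugar_blue_c 0.62 337 194 [ 0.612 -0.091  0.008]
sugar_blue_c 0.61 338 189 [ 0.631 -0.093  0.008]
sugar_green_c 0.73 406 224 [ 0.493 -0.365  0.008]
sugar_green_c 0.63 323 208 [ 0.555 -0.036  0.008]
jar 0.69 323 146 [ 0.808 -0.033  0.   ]
mug 0.73 406 225 [ 0.489 -0.368  0.   ]
teaspoon 0.51 332 253 [ 0.374 -0.072  0.   ]
toaster 0.78
[... 378 characters left out ...]
tray 0.73 302 175 [0.544 0.198 0.   ]
tray_mouth 0.79 301 187 [0.538 0.126 0.   ]
sugar_red_c 0.62 286 240 [ 0.479 -0.134  0.008]
sugar_red_c 0.5 282 241 [ 0.464 -0.136  0.008]
sugar_blue_c 0.5 330 230 [ 0.618 -0.1    0.008]
sugar_blue_c 0.39 331 229 [ 0.621 -0.096  0.008]
sugar_green_c 0.61 308 221 [ 0.55  -0.052  0.008]
sugar_green_c 0.55 311 221 [ 0.56  -0.053  0.008]
jar 0.82 386 212 [ 0.812 -0.026  0.   ]
jar 0.17 298 187 [0.528 0.13  0.   ]
mug 0.88 292 302 [ 0.486 -0.359  0.   ]
mug 0.69 281 239 [ 0.464 -0.12   0.   ]
teaspoon 0.73 253 228 [ 0.372 -0.061  0.   ]
teaspoon 0.6 282 241 [ 0.466 -0.127  0.   ]
plate 0.68 299 130 [0.549 0.498 0.   ]
plate 0.22 312 221 [ 0.565 -0.046  0.   ]
```

```bash
python3 - <<'E'
import cv2
t=cv2.imread("pics/top0.png"); s=cv2.imread("pics/side0.png")
cv2.imwrite("pics/topc.png",cv2.resize(t[120:300,230:430],None,fx=4,fy=4,interpolation=cv2.INTER_CUBIC)[:600])
cv2.imwrite("pics/sidec.png",cv2.resize(s[130:330,210:420],None,fx=3,fy=3,interpolation=cv2.INTER_CUBIC))
E
```

```text
(no output)
```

View pics/topc.png

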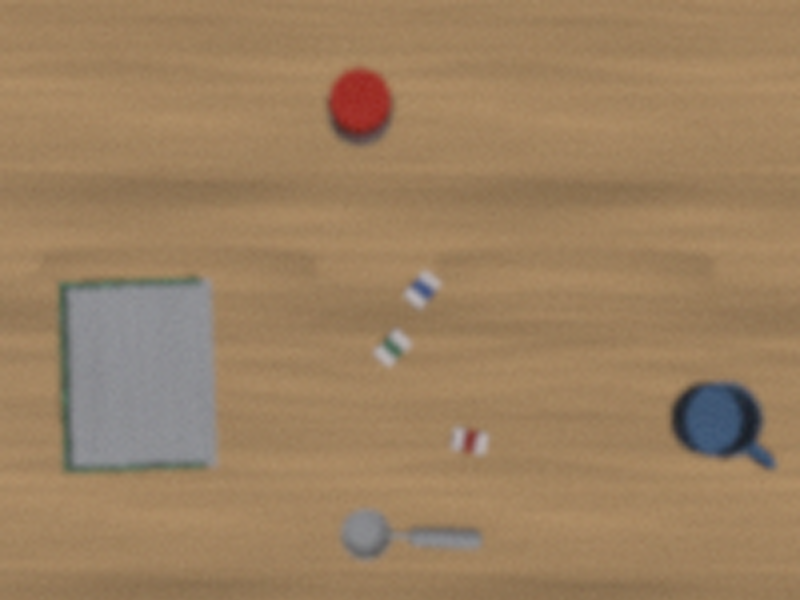

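View pics/sidec.png

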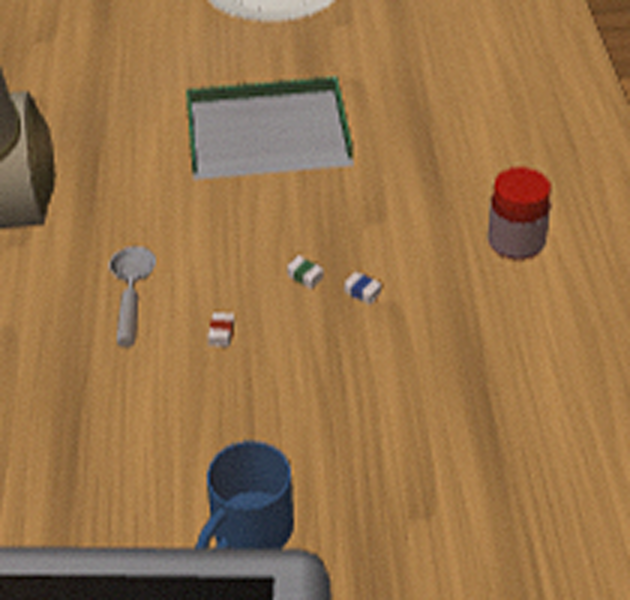

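The top view shows the tray opening toward the robot's right (-y). Red is at about (345,230), green (328,207), blue (336,192), with the spoon and mug clear of the lanes. I'll set the jaw to a narrow gap and look from nearer with the wrist camera.

Call:
move_arm(
  jaw=[1.4,1.4,1.4,1.4,1.4,1.4,1.4,1.4,1.4,1.4,1.4,1.4],
  dp=[
    [2,-1,0],
    [3.6,-1.96,-0.3],
    [3.6,-1.96,-0.3],
    [3.6,-1.96,-0.3],
    [3.6,-1.96,-0.3],
    [3.6,-1.96,-0.3],
    [3.6,-1.96,-0.3],
    [3.6,-1.96,-0.3],
    [3.6,-1.96,-0.3],
    [3.6,-1.96,0],
    [3.6,-1.96,0],
    [3.6,-1.96,0],
  ],
  turn=[
    [0,0,0],
    [0,0,0],
    [0,0,0],
    [0,0,0],
    [0,0,0],
    [0,0,0],
    [0,0,0],
    [0,0,0],
    [0,0,0],
    [0,0,0],
    [0,0,0],
    [0,0,0],
  ],
)

```text
time_s: 2.1
position: [0.489, -0.199, 0.2556]
tool_rot: [[0.963, 0.268, 0.0], [0.268, -0.963, -0.0], [0.0, 0.0, -1.0]]
ft_force: [0.5, -0.7, 0.8]
grip_width: 0.0136
gripper_force: 0.0
```

Call:
move_arm(
  jaw=[1.4,1.4,1.4,1.4,1.4,1.4,1.4,1.4,1.4,1.4,1.4,1.4],
  dp=[
    [2.5,-1.3,0],
    [0,0,0],
    [0,0,0],
    [0,0,0],
    [0,0,0],
    [0,0,0],
    [0,0,0],
    [0,0,0],
    [0,0,0],
    [0,0,0],
    [0,0,0],
    [0,0,0],
  ],
  turn=[
    [0,0,-0.118],
    [0,0,-0.118],
    [0,0,-0.118],
    [0,0,-0.118],
    [0,0,-0.118],
    [0,0,-0.118],
    [0,0,-0.118],
    [0,0,-0.118],
    [0,0,-0.118],
    [0,0,-0.118],
    [0,0,-0.118],
    [0,0,0],
  ],
)

```text
time_s: 3.1
position: [0.5084, -0.1816, 0.2553]
tool_rot: [[-0.003, 1.0, 0.0], [1.0, 0.003, -0.0], [-0.0, 0.0, -1.0]]
ft_force: [-0.4, 1.1, 0.5]
grip_width: 0.014
gripper_force: 0.0
```

```bash
cat > look.py <<'E'
from h import *
import sys
def lumps(im,d,c,V):
    hsv=cv2.cvtColor(im,cv2.COLOR_RGB2HSV); out={}
    for n in ("red","green","blue"):
        rs=cams.outline_of("wrist","sugar_"+n)
        for r in rs[:1]:
            m=r["mask"]; v,u=np.nonzero(m)
            P=np.array([unproj(c,V,a,b,d[b,a]) for a,b in zip(u,v) if d[b,a]>0])
            T=np.array([onplane(c,V,a,b,.015)[:2] for a,b in zip(u,v)],np.float32)
            rc=cv2.minAreaRect(T*1000); hue=np.median(im[m],0)
            sat=m&(hsv[:,:,1]>110); bh=np.median(hsv[sat][:,0]) if sat.sum() else -1
            print(n,round(r["p"],2),"px",u.mean().round(),v.mean().round(),"ztop",np.percentile(P[:,2],[50,90]).round(4),"xy",np.round(rc[0],1),"sz",np.round(rc[1],1),"ang",round(rc[2],1),"bandhue",bh)
if __name__=="__main__":
    s=observe(); print(round(s["time_s"],2),s["position"].round(4),s["tool_rot"].round(3).tolist(),s["q"].round(0),s["grip_width"])
    c,V=w2c("wrist"); im,d=cams.get_image("wrist"); cv2.imwrite(f"pics/{sys.argv[1]}.png",im[:,:,::-1]); np.save("wd.npy",d)
    print(np.round(c["tool_from_camera"],3).tolist())
    lumps(im,d,c,V)
E
python3 look.py w1
```

```text
3.1 [ 0.5084 -0.1816  0.2553] [[-0.003, 1.0, 0.0], [1.0, 0.003, -0.0], [-0.0, 0.0, -1.0]] [-32.  20.  73.  -0.  87. -32.] 0.014020695224587517
[[0.001, 0.953, 0.304, 0.077], [1.0, -0.001, -0.001, -0.001], [-0.0, 0.304, -0.953, -0.143], [0.0, 0.0, 0.0, 1.0]]
red 0.7 px 290.0 119.0 ztop [0.0153 0.0165] xy [ 468.7 -131.8] sz [33.7 22.5] ang 77.4 bandhue 1.0
green 0.66 px 371.0 48.0 ztop [0.0152 0.0163] xy [559.5 -55.9] sz [24.8 33.7] ang 44.5 bandhue 74.0
blue 0.87 px 423.0 77.0 ztop [0.0151 0.0164] xy [617.9 -84.9] sz [26.1 35.8] ang 49.1 bandhue 108.0
```

View pics/w1.png

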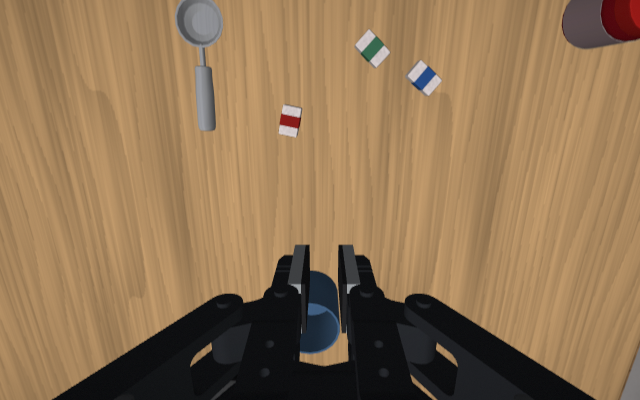

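Wrist view: red at (290,119), green (371,48), blue (423,77). Tops measure 15 mm and sizes fit. Next I look at the tray.

Call:
move_arm(
  jaw=[1.4,1.4,1.4,1.4,1.4,1.4,1.4,1.4,1.4],
  dp=[
    [2.5,0.3,0],
    [4.1,0.4,0],
    [4.1,0.4,0],
    [4.1,0.4,0],
    [4.1,0.4,0],
    [4.1,0.4,0],
    [4.1,0.4,0],
    [3,0,0],
    [0,0,0],
  ],
  turn=[
    [0,0,0],
    [0,0,0],
    [0,0,0],
    [0,0,0],
    [0,0,0],
    [0,0,0],
    [0,0,0],
    [0,0,0],
    [0,0,0],
  ],
)

```text
time_s: 4.05
position: [0.5352, 0.1243, 0.2553]
tool_rot: [[-0.002, 1.0, 0.0], [1.0, 0.002, 0.001], [0.001, 0.0, -1.0]]
ft_force: [-0.3, -1.0, -0.3]
grip_width: 0.0139
gripper_force: 0.0
```

```bash
python3 - <<'E'
from h import *
s=observe(); print(round(s["time_s"],2),s["position"].round(4),s["q"].round(0))
c,V=w2c("wrist"); im,d=cams.get_image("wrist"); cv2.imwrite("pics/w2.png",im[:,:,::-1])
r=cams.outline_of("wrist","tray")[0]; m=r["mask"]; print(r["p"])
v,u=np.nonzero(m)
hsv=cv2.cvtColor(im,cv2.COLOR_RGB2HSV)
fl=m&(hsv[:,:,1]<50); v,u=np.nonzero(fl)
P=np.array([unproj(c,V,a,b,d[b,a]) for a,b in zip(u,v) if d[b,a]>0]); print("floor z",np.percentile(P[:,2],[5,50,95]).round(4))
T=np.array([onplane(c,V,a,b,.003)[:2] for a,b in zip(u,v)],np.float32)*1000
rc=cv2.minAreaRect(T); print(rc,cv2.boxPoints(rc).round(1).tolist())
for q in("tray","tray_mouth"):
  e=cams.mark_of("wrist",q)[0]; print(q,e["p"],onplane(c,V,e["location"][0]*640,e["location"][1]*400,0).round(4))
E
```

```text
4.05 [0.5352 0.1243 0.2553] [ 1. 21. 72.  0. 87.  1.]
0.97
floor z [0.0012 0.0031 0.0046]
((532.760009765625, 196.75418090820312), (188.4900360107422, 145.79281616210938), 2.5311882495880127) [[435.3999938964844, 265.3999938964844], [441.79998779296875, 119.80000305175781], [630.0999755859375, 128.10000610351562], [623.7000122070312, 273.70001220703125]]
tray 0.76 [0.5312 0.2018 0.    ]
tray_mouth 0.92 [0.5359 0.125  0.    ]
```

View pics/w2.png

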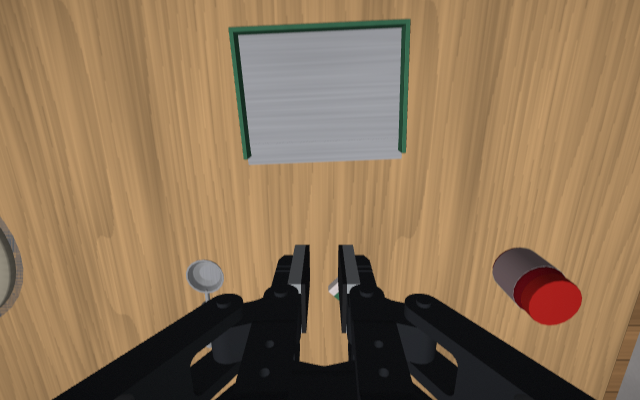

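Tray: mouth at (0.536, 0.125), floor z 3 mm, yawed about 92.5° with the flat floor starting at y≈0.15. I'll push green first, then blue, then red.

Call:
move_arm(
  jaw=[1.4,1.4,1.4,1.4,1.4,1.4,1.4,1.4,1.4,1.4,1.4,1.4],
  dp=[
    [-2,0.3,1.5],
    [-3.3,0.4,2],
    [-3.3,0.4,2],
    [-3.3,0.4,2],
    [-3.3,0.4,2.2],
    [-3.3,0.4,2.2],
    [-3.3,0.4,2.2],
    [-1.4,0,2.5],
    [0,0,3],
    [0,0,3],
    [0,0,1.6],
    [0,0,0],
  ],
  turn=[
    [0,0,0],
    [0,0,0],
    [0,0,0],
    [0,0,0],
    [0,0,0],
    [0,0,0],
    [0,0,0],
    [0,0,0],
    [0,0,0],
    [0,0,0],
    [0,0,0],
    [0,0,0],
  ],
)

```text
time_s: 5.25
position: [0.5603, -0.1136, 0.01]
tool_rot: [[0.004, 1.0, -0.006], [1.0, -0.004, 0.002], [0.002, -0.006, -1.0]]
ft_force: [-0.5, 0.5, -0.4]
grip_width: 0.0138
gripper_force: 0.0
```

Call:
move_arm(
  jaw=[1.4,1.4,1.4,1.4,1.4,1.4,1.4,1.4,1.4,1.4,1.4,1.4],
  dp=[
    [0.5,0,0.2],
    [0.5,0,0.1],
    [0.7,0,0],
    [0.7,-0.07,0],
    [0.9,-0.07,0],
    [0.9,-0.07,0],
    [0.9,-0.07,0],
    [0.9,-0.07,0],
    [0.9,-0.07,0],
    [0.9,-0.07,0],
    [0.9,-0.07,0],
    [0.9,-0.07,0],
  ],
  turn=[
    [0,0,0],
    [0,0,0],
    [0,0,0],
    [0,0,0],
    [0,0,0],
    [0,0,0],
    [0,0,0],
    [0,0,0],
    [0,0,0],
    [0,0,0],
    [0,0,0],
    [0,0,0],
  ],
)

```text
time_s: 6.25
position: [0.5562, -0.0157, 0.0103]
tool_rot: [[0.001, 1.0, 0.0], [1.0, -0.001, -0.0], [-0.0, 0.0, -1.0]]
ft_force: [0.3, -0.8, 0.4]
grip_width: 0.0138
gripper_force: 0.2
```

Call:
move_arm(
  jaw=[1.4,1.4,1.4,1.4,1.4,1.4,1.4,1.4,1.4,1.4,1.4,1.4],
  dp=[
    [0.9,-0.07,0],
    [0.9,-0.07,0],
    [0.9,-0.07,0],
    [0.9,-0.07,0],
    [0.9,-0.07,0],
    [0.9,-0.07,0],
    [0.9,-0.07,0],
    [0.9,-0.07,0],
    [0.9,-0.07,0],
    [0.9,-0.07,0],
    [0.9,-0.07,0],
    [0.9,-0.07,0],
  ],
  turn=[
    [0,0,0],
    [0,0,0],
    [0,0,0],
    [0,0,0],
    [0,0,0],
    [0,0,0],
    [0,0,0],
    [0,0,0],
    [0,0,0],
    [0,0,0],
    [0,0,0],
    [0,0,0],
  ],
)

```text
time_s: 7.25
position: [0.5479, 0.0923, 0.0103]
tool_rot: [[0.001, 1.0, 0.0], [1.0, -0.001, -0.0], [-0.0, 0.0, -1.0]]
ft_force: [0.3, -1.0, 0.6]
grip_width: 0.0137
gripper_force: 0.2
```

Call:
move_arm(
  jaw=[1.4,1.4,1.4,1.4,1.4,1.4,1.4,1.4,1.4,1.4,1.4,1.4],
  dp=[
    [0.9,-0.07,0],
    [0.9,-0.07,0],
    [0.9,-0.07,0],
    [0.9,-0.07,0],
    [0.9,-0.07,0],
    [0.9,-0.07,0],
    [0.8,-0.07,0],
    [0.7,-0.07,0],
    [0.6,-0.07,0],
    [0.4,-0.07,0],
    [0.2,0,0],
    [0,0,0],
  ],
  turn=[
    [0,0,0],
    [0,0,0],
    [0,0,0],
    [0,0,0],
    [0,0,0],
    [0,0,0],
    [0,0,0],
    [0,0,0],
    [0,0,0],
    [0,0,0],
    [0,0,0],
    [0,0,0],
  ],
)

```text
time_s: 8.25
position: [0.541, 0.1727, 0.0103]
tool_rot: [[0.001, 1.0, -0.0], [1.0, -0.001, 0.0], [0.0, -0.0, -1.0]]
ft_force: [-0.3, 0.2, 0.5]
grip_width: 0.0139
gripper_force: 0.0
```

```bash
cat > chk.py <<'E'
from h import *
import sys
# lumps from the top/side views, in tray frame (mm): x needs > -50+half, < 70
o=np.array([.533,.1995]); ax=np.array([-.044,.999]); ay=np.array([-.999,-.044])
for n in sys.argv[1:]:
    c,V=w2c(n); im,d=cams.get_image(n); cv2.imwrite(f"pics/{n}_{observe()['time_s']:.1f}.png",im[:,:,::-1])
    for q in ("red","green","blue"):
        for r in cams.outline_of(n,"sugar_"+q)[:2]:
            m=r["mask"]; v,u=np.nonzero(m); k=m[v,u]
            T=np.array([onplane(c,V,a,b,.017)[:2] for a,b in zip(u,v)],np.float32)
            e=(T-o)@np.c_[ax,ay]*1000
            sat=m&(cv2.cvtColor(im,cv2.COLOR_RGB2HSV)[:,:,1]>110)
            print(n,q,round(r["p"],2),"px",u.mean().round(),v.mean().round(),"xy",T.mean(0).round(4),"tray x",e[:,0].min().round(),e[:,0].max().round(),"y",e[:,1].min().round(),e[:,1].max().round(),"col",np.mean(im[sat],0).round() if sat.any() else "")
E
python3 -c "
from h import *;print(observe()['position'])"; python3 chk.py side top
```

```text
[0.54101749 0.17271606 0.01030233]
side blue 0.56 px 331.0 226.0 xy [ 0.6201 -0.094 ] tray x -319.0 -277.0 y -91.0 -57.0 col [70. 72. 97.]
top red 0.47 px 347.0 229.0 xy [ 0.4707 -0.1321] tray x -343.0 -315.0 y 67.0 88.0 col [135.  78.  67.]
top red 0.4 px 320.0 146.0 xy [ 0.8041 -0.0212] tray x -265.0 -200.0 y -298.0 -224.0 col [149.  53.  44.]
top blue 0.38 px 335.0 192.0 xy [ 0.6193 -0.0836] tray x -298.0 -273.0 y -86.0 -62.0 col [ 69.  84. 122.]
```

Call:
move_arm(
  jaw=[1.4,1.4,1.4,1.4,1.4,1.4,1.4,1.4,1.4],
  dp=[
    [-1.2,0,0],
    [-1,0,-2],
    [-1.5,0.5,-3.5],
    [-2,1,-3],
    [-2.5,1.2,-2.5],
    [-3,1.2,-1],
    [-3,1.2,0],
    [-3,1.2,0],
    [-2,0.8,0],
  ],
  turn=[
    [0,0,0],
    [0,0,0],
    [0,0,0],
    [0,0,0],
    [0,0,0],
    [0,0,0],
    [0,0,0],
    [0,0,0],
    [0,0,0],
  ],
)

```text
time_s: 9.4
position: [0.6124, -0.0234, 0.1306]
tool_rot: [[0.003, 1.0, 0.001], [1.0, -0.003, -0.001], [-0.001, 0.001, -1.0]]
ft_force: [-0.3, 0.3, 0.8]
grip_width: 0.0138
gripper_force: 0.0
```

```bash
python3 chk.py wrist side; ls pics
```

```text
wrist red 0.86 px 173.0 300.0 xy [ 0.4735 -0.1261] tray x -343.0 -303.0 y 58.0 90.0 col [125.  37.  33.]
wrist blue 0.75 px 327.0 253.0 xy [ 0.615  -0.0786] tray x -303.0 -264.0 y -79.0 -57.0 col [ 42.  74. 127.]
wrist blue 0.69 px 173.0 300.0 xy [ 0.4734 -0.1261] tray x -345.0 -302.0 y 57.0 91.0 col [126.  42.  36.]
side green 0.46 px 300.0 172.0 xy [0.5375 0.1933] tray x -26.0 13.0 y -23.0 14.0 col [38. 78. 46.]
side0.png
side_8.3.png
side_9.7.png
sidec.png
top0.png
top_8.5.png
topc.png
w1.png
w2.png
wrist_9.4.png
```

Green is on the flat floor (tray x -26..13). Now blue.

Call:
move_arm(
  jaw=[1.4,1.4,1.4,1.4,1.4,1.4,1.4,1.4,1.4],
  dp=[
    [-2.5,0.3,0],
    [-3.5,0.3,1],
    [-3.7,0.3,1.5],
    [-2,0,2.2],
    [0,0,3],
    [0,0,2.8],
    [0,0,1.3],
    [0,0,0.4],
    [0,0,0],
  ],
  turn=[
    [0,0,0],
    [0,0,0],
    [0,0,0],
    [0,0,0],
    [0,0,0],
    [0,0,0],
    [0,0,0],
    [0,0,0],
    [0,0,0],
  ],
)

```text
time_s: 10.55
position: [0.6205, -0.1359, 0.0076]
tool_rot: [[0.0, 1.0, -0.002], [1.0, -0.0, 0.001], [0.001, -0.002, -1.0]]
ft_force: [0.1, 0.3, -0.4]
grip_width: 0.0142
gripper_force: 0.0
```

Call:
move_arm(
  jaw=[1.4,1.4,1.4,1.4,1.4,1.4,1.4,1.4,1.4,1.4,1.4,1.4],
  dp=[
    [0.6,0,0],
    [0.6,0,0],
    [0.6,0,0],
    [0.6,0,0],
    [0.8,-0.1,0],
    [0.9,-0.12,0],
    [0.9,-0.12,0],
    [0.9,-0.12,0],
    [0.9,-0.12,0],
    [0.9,-0.12,0],
    [0.9,-0.12,0],
    [0.9,-0.12,0],
  ],
  turn=[
    [0,0,0],
    [0,0,0],
    [0,0,0],
    [0,0,0],
    [0,0,0],
    [0,0,0],
    [0,0,0],
    [0,0,0],
    [0,0,0],
    [0,0,0],
    [0,0,0],
    [0,0,0],
  ],
)

```text
time_s: 11.55
position: [0.6113, -0.0407, 0.0083]
tool_rot: [[0.001, 1.0, -0.0], [1.0, -0.001, -0.0], [-0.0, -0.0, -1.0]]
ft_force: [0.1, 0.3, 0.5]
grip_width: 0.0142
gripper_force: 0.1
```

Call:
move_arm(
  jaw=[1.4,1.4,1.4,1.4,1.4,1.4,1.4,1.4,1.4,1.4,1.4,1.4],
  dp=[
    [0.9,-0.12,0],
    [0.9,-0.12,0],
    [0.9,-0.12,0],
    [0.9,-0.12,0],
    [0.9,-0.12,0],
    [0.9,-0.12,0],
    [0.9,-0.12,0],
    [0.9,-0.12,0],
    [0.9,-0.12,0],
    [0.9,-0.12,0],
    [0.9,-0.12,0],
    [0.9,-0.12,0],
  ],
  turn=[
    [0,0,0],
    [0,0,0],
    [0,0,0],
    [0,0,0],
    [0,0,0],
    [0,0,0],
    [0,0,0],
    [0,0,0],
    [0,0,0],
    [0,0,0],
    [0,0,0],
    [0,0,0],
  ],
)

```text
time_s: 12.55
position: [0.597, 0.0673, 0.0083]
tool_rot: [[0.001, 1.0, -0.0], [1.0, -0.001, 0.0], [0.0, -0.0, -1.0]]
ft_force: [0.5, -0.1, -0.1]
grip_width: 0.014
gripper_force: 0.1
```

```bash
python3 chk.py side
```

```text
side red 0.54 px 283.0 239.0 xy [ 0.4701 -0.1344] tray x -353.0 -310.0 y 65.0 89.0 col [123.  49.  32.]
side blue 0.56 px 318.0 191.0 xy [0.5954 0.0823] tray x -138.0 -101.0 y -69.0 -35.0 col [ 77.  77. 100.]
```

Call:
move_arm(
  jaw=[1.4,1.4,1.4,1.4,1.4,1.4,1.4,1.4,1.4,1.4,1.4,1.4],
  dp=[
    [0.9,-0.08,0],
    [0.9,-0.08,0],
    [0.9,-0.08,0],
    [0.9,-0.08,0],
    [0.9,-0.08,0],
    [0.9,-0.08,0],
    [0.9,-0.08,0],
    [0.9,-0.08,0],
    [0.9,-0.08,0],
    [0.9,-0.08,0],
    [0.9,-0.05,0],
    [0.7,0,0],
  ],
  turn=[
    [0,0,0],
    [0,0,0],
    [0,0,0],
    [0,0,0],
    [0,0,0],
    [0,0,0],
    [0,0,0],
    [0,0,0],
    [0,0,0],
    [0,0,0],
    [0,0,0],
    [0,0,0],
  ],
)

```text
time_s: 13.75
position: [0.5886, 0.1735, 0.0083]
tool_rot: [[0.001, 1.0, -0.0], [1.0, -0.001, 0.0], [0.0, -0.0, -1.0]]
ft_force: [-0.3, -0.5, 0.9]
grip_width: 0.0141
gripper_force: 0.0
```

Call:
move_arm(
  jaw=[1.4,1.4,1.4,1.4,1.4,1.4,1.4,1.4,1.4,1.4,1.4,1.4],
  dp=[
    [0.5,0,0],
    [0.2,0,0],
    [0,0,0],
    [-1.2,0,0],
    [-1,0,-2],
    [-1.5,0,-3.5],
    [-2,-0.5,-3],
    [-2.5,-1.2,-2],
    [-3,-2,0],
    [-3,-2,0],
    [-3,-2,0],
    [-2,-1.5,0],
  ],
  turn=[
    [0,0,0],
    [0,0,0],
    [0,0,0],
    [0,0,0],
    [0,0,0],
    [0,0,0],
    [0,0,0],
    [0,0,0],
    [0,0,0],
    [0,0,0],
    [0,0,0],
    [0,0,0],
  ],
)

```text
time_s: 14.75
position: [0.4947, -0.0155, 0.1135]
tool_rot: [[0.003, 1.0, -0.0], [1.0, -0.003, -0.001], [-0.001, -0.0, -1.0]]
ft_force: [0.5, -0.7, -0.0]
grip_width: 0.0141
gripper_force: 0.0
```

```bash
python3 chk.py side wrist
```

```text
side blue 0.62 px 313.0 170.0 xy [0.5855 0.2011] tray x -20.0 18.0 y -68.0 -38.0 col [ 39.  57. 101.]
side blue 0.53 px 383.0 200.0 xy [0.8076 0.0138] tray x -272.0 -119.0 y -311.0 -224.0 col [129.  38.  23.]
wrist red 0.61 px 302.0 336.0 xy [ 0.4766 -0.142 ] tray x -342.0 -336.0 y 70.0 72.0 col
```

Call:
move_arm(
  jaw=[1.4,1.4,1.4,1.4,1.4,1.4,1.4,1.4,1.4],
  dp=[
    [-2.5,-0.4,0],
    [-3.5,-0.6,0],
    [-3.5,-0.6,0.5],
    [-3.5,-0.6,1.5],
    [-2.5,-0.4,2],
    [-0.6,0,3],
    [0,0,2.2],
    [0,0,1.3],
    [0,0,0],
  ],
  turn=[
    [0,0,0],
    [0,0,0],
    [0,0,0],
    [0,0,0],
    [0,0,0],
    [0,0,0],
    [0,0,0],
    [0,0,0],
    [0,0,0],
  ],
)

```text
time_s: 15.9
position: [0.4696, -0.1726, 0.0058]
tool_rot: [[0.0, 1.0, -0.004], [1.0, -0.0, 0.003], [0.003, -0.004, -1.0]]
ft_force: [-0.8, 0.5, -0.4]
grip_width: 0.0139
gripper_force: 0.0
```

Call:
move_arm(
  jaw=[1.4,1.4,1.4,1.4,1.4,1.4,1.4,1.4,1.4,1.4,1.4,1.4],
  dp=[
    [0.6,0,0],
    [0.6,0,0],
    [0.6,0,0],
    [0.7,0.03,0],
    [0.8,0.03,0],
    [0.9,0.03,0],
    [0.9,0.03,0],
    [0.9,0.03,0],
    [0.9,0.03,0],
    [0.9,0.03,0],
    [0.9,0.03,0],
    [0.9,0.03,0],
  ],
  turn=[
    [0,0,0],
    [0,0,0],
    [0,0,0],
    [0,0,0],
    [0,0,0],
    [0,0,0],
    [0,0,0],
    [0,0,0],
    [0,0,0],
    [0,0,0],
    [0,0,0],
    [0,0,0],
  ],
)

```text
time_s: 16.9
position: [0.4732, -0.0766, 0.0083]
tool_rot: [[0.001, 1.0, -0.0], [1.0, -0.001, 0.0], [0.0, -0.0, -1.0]]
ft_force: [-0.1, -0.2, 0.6]
grip_width: 0.0141
gripper_force: 0.1
```

Call:
move_arm(
  jaw=[1.4,1.4,1.4,1.4,1.4,1.4,1.4,1.4,1.4,1.4,1.4,1.4],
  dp=[
    [0.9,0.03,0],
    [0.9,0.03,0],
    [0.9,0.03,0],
    [0.9,0.03,0],
    [0.9,0.03,0],
    [0.9,0.03,0],
    [0.9,0.03,0],
    [0.9,0.03,0],
    [0.9,0.03,0],
    [0.9,0.03,0],
    [0.9,0.03,0],
    [0.9,0.03,0],
  ],
  turn=[
    [0,0,0],
    [0,0,0],
    [0,0,0],
    [0,0,0],
    [0,0,0],
    [0,0,0],
    [0,0,0],
    [0,0,0],
    [0,0,0],
    [0,0,0],
    [0,0,0],
    [0,0,0],
  ],
)

```text
time_s: 17.9
position: [0.4769, 0.0314, 0.0083]
tool_rot: [[0.001, 1.0, -0.0], [1.0, -0.001, 0.0], [0.0, -0.0, -1.0]]
ft_force: [-0.1, -1.0, 0.7]
grip_width: 0.0141
gripper_force: 0.1
```

```bash
python3 chk.py side
```

```text
side green 0.45 px 299.0 172.0 xy [0.5361 0.1935] tray x -25.0 13.0 y -20.0 14.0 col [39. 79. 48.]
side blue 0.61 px 312.0 170.0 xy [0.5839 0.2007] tray x -20.0 18.0 y -68.0 -34.0 col [37. 54. 99.]
```

```bash
ls -t pics|head -1; python3 - <<'E'
import cv2,glob,os
f=max(glob.glob("pics/side_*.png"),key=os.path.getmtime)
cv2.imwrite("pics/v3.png",cv2.resize(cv2.imread(f)[130:270,220:380],None,fx=4,fy=4,interpolation=cv2.INTER_CUBIC))
E
```

```text
side_17.9.png
```

View pics/v3.png

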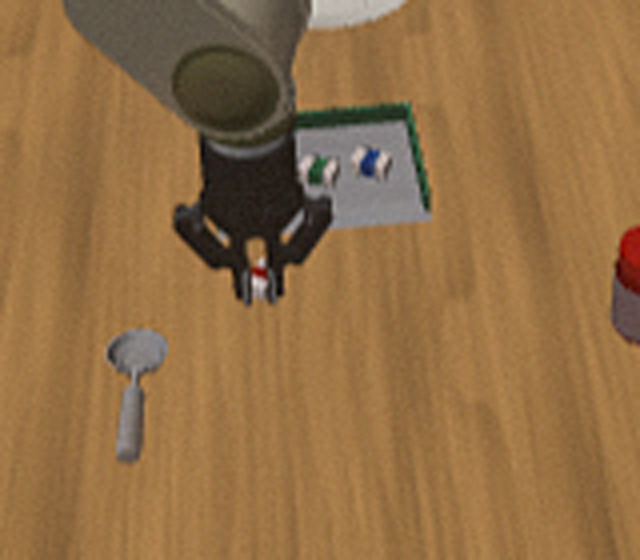

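The red lump is still ahead of the fingers, seen between them at crop (260,275), while green and blue sit in the tray. I'll keep pushing.

Call:
move_arm(
  jaw=[1.4,1.4,1.4,1.4,1.4,1.4,1.4,1.4,1.4,1.4,1.4,1.4],
  dp=[
    [0.7,0.03,0],
    [0.9,0.03,0],
    [0.9,0.03,0],
    [0.9,0.03,0],
    [0.9,0.03,0],
    [0.9,0.03,0],
    [0.9,0.03,0],
    [0.9,0.03,0],
    [0.9,0.03,0],
    [0.9,0.03,0],
    [0.9,0,0],
    [0.9,0,0],
  ],
  turn=[
    [0,0,0],
    [0,0,0],
    [0,0,0],
    [0,0,0],
    [0,0,0],
    [0,0,0],
    [0,0,0],
    [0,0,0],
    [0,0,0],
    [0,0,0],
    [0,0,0],
    [0,0,0],
  ],
)

```text
time_s: 19.1
position: [0.48, 0.1374, 0.0083]
tool_rot: [[0.001, 1.0, -0.0], [1.0, -0.001, 0.0], [0.0, -0.0, -1.0]]
ft_force: [0.6, -0.9, -0.5]
grip_width: 0.0139
gripper_force: 0.0
```

Call:
move_arm(
  jaw=[1.4,1.4,1.4,1.4,1.4,1.4,1.4,1.4,1.4,1.4,1.4,1.4],
  dp=[
    [0.9,0,0],
    [0.9,0,0],
    [0.8,0,0],
    [0.6,0,0],
    [0.4,0,0],
    [0.2,0,0],
    [0,0,0],
    [-1.2,0,0],
    [-1,0,-2],
    [-1.5,0,-3.5],
    [-2,0,-3],
    [-2.5,0,-2],
  ],
  turn=[
    [0,0,0],
    [0,0,0],
    [0,0,0],
    [0,0,0],
    [0,0,0],
    [0,0,0],
    [0,0,0],
    [0,0,0],
    [0,0,0],
    [0,0,0],
    [0,0,0],
    [0,0,0],
  ],
)

```text
time_s: 20.1
position: [0.4803, 0.0911, 0.1158]
tool_rot: [[0.001, 1.0, 0.003], [1.0, -0.001, -0.0], [-0.0, 0.003, -1.0]]
ft_force: [1.1, -0.1, -0.1]
grip_width: 0.0142
gripper_force: 0.0
```

Call:
move_arm(
  jaw=[1.4,1.4,1.4,1.4,1.4,1.4],
  dp=[
    [-1,1,-3.5],
    [-0.5,1,-4],
    [0,1,-3.5],
    [0,1,-2],
    [0,0,0],
    [0,0,0],
  ],
  turn=[
    [0,0,0],
    [0,0,0],
    [0,0,0],
    [0,0,0],
    [0,0,0],
    [0,0,0],
  ],
)

```text
time_s: 20.6
position: [0.5201, 0.0763, 0.2436]
tool_rot: [[0.002, 1.0, 0.001], [1.0, -0.002, -0.0], [-0.0, 0.001, -1.0]]
ft_force: [-0.3, 0.1, -0.6]
grip_width: 0.0138
gripper_force: 0.0
```

```bash
python3 chk.py wrist; python3 - <<'E'
import cv2,glob,os,shutil
shutil.copy(max(glob.glob("pics/wrist_*.png"),key=os.path.getmtime),"pics/v4.png")
E
```

```text
wrist red 0.98 px 289.0 50.0 xy [0.4842 0.198 ] tray x -18.0 19.0 y 32.0 66.0 col [125.  29.  26.]
wrist green 0.96 px 336.0 53.0 xy [0.5335 0.1951] tray x -19.0 10.0 y -19.0 17.0 col [ 54. 101.  77.]
wrist blue 0.71 px 382.0 46.0 xy [0.5809 0.2018] tray x -16.0 17.0 y -68.0 -28.0 col [ 38.  71. 124.]
```

View pics/v4.png

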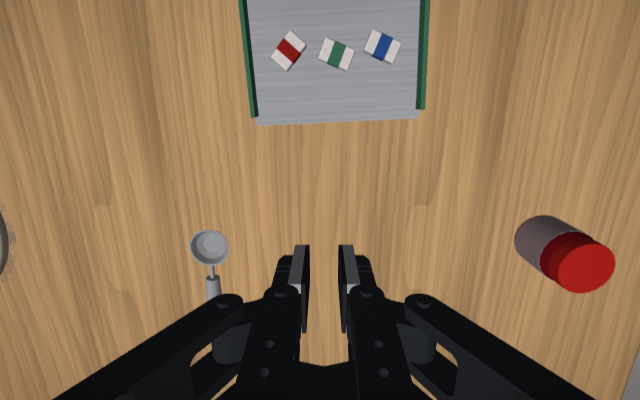

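All three lumps lie flat on the tray floor at (289,50), (336,53) and (382,46). They are about 30 mm past the lip, nothing else has moved, and the robot is clear.

```bash
python3 -c "
from rig import ticket;print(ticket.close_job())"
```

```text
the job is handed in; nothing more can be done
None
```

The red, green and blue sugar lumps are all flat on the tray floor, about 30 mm past the lip. The spoon and jar looked unmoved in the last picture; the mug was out of view but never approached. The job is handed in at about 21 s, with no verdict shown.

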